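Index the decorating wheel by its hidden lock key

ROBOT

A 7-joint arm with a two-finger parallel gripper is mounted at the origin on a cart in front of the work surface, level with it; the furniture and walls round the work are solid. World frame = base frame: x ahead of the robot, y to its left, z up, the work surface at z = 0. Lengths are in m, angles in degrees, forces in N, time in s.
With the tool pointing down it reaches from about 0.425 to 0.875 m from the base axis. Payload 4.7 kg.
Tool frame: the origin (TCP) lies midway between the tips of the shut fingers; the grasp point (between the pads) lies 19 mm behind it; z points along the fingers, y is the direction in which the jaws open and shut (so a half turn about z gives the same grasp; the last joint's range is limited). The gripper opens to 87 mm and grips with 3 to 60 N. Pads are 19 mm wide; open, the fingers measure 117 mm over their backs; the gripper's body (75 mm by 190 mm) begins 51 mm behind the grasp point.
Start: joints at [77.47, 18.392, -4.016, 83.108, 1.295, 78.541, -3.26], TCP at [0.15, -0.632, 0.195] pointing down, gripper open.
Joint ranges: [-163.93, 163.93], [-17.29, 119.83], [-79.2, 71.16], [3.27, 140.29], [-89.18, 269.18], [5.43, 117.66], [-154.24, 154.24]. Speed limits (degrees/s): [147.25, 147.25, 180, 180, 180, 180, 180].

INTERFACE

Orientations are given as [roll, pitch, yaw] about the fixed x, y, z axes, in that order (R = Rz(yaw) Ry(pitch) Rx(roll)).
In Python, from station import ctrl gives the robot as it stands.
- The arm moves only by the tool move_arm, never from a script. Its argument "deltas" is a list of rows, each a list of 4 numbers: the shift along the tool's x, y, z in cm, then the turn about the tool's z in rad. In form: [[x, y, z, roll], ...]. A call has 1 to 8 rows; each row is the pose to reach, as a shift and turn from the pose commanded when the call began, along the tool's axes at that moment; what a row does not reach only later rows make up. A row lasts 1/12 s, in which the tool goes at most 41.7 mm and 7.16 degrees, less where a joint would pass 70% of its speed; a pose out of reach is approached as far as the arm can. A call with a gripper value outside its range is refused whole. "hand" is the finger opening in cm, from 0 to 8.7, set as the call begins (left out, the last holds). The fingers move at their own pace and stop on an object; "squeeze" is the grip in N (left out, the last holds). Time passes only in rows, so rows that repeat a pose let the fingers close. It gives the time, the measured TCP pose, the force and the opening at its end, in the units of the state.
- ctrl.read_state(): the state, without advancing time (a new reading comes with each control period).
- ctrl.capture(name): name is "scene" or "side" or "wrist"; returns a dict with "image" (480x640x3 uint8, red, green, blue), "vfov" (degrees; the focal length in pixels is half the picture's height over the tangent of half this angle, whatever the lens; pixels are square), "cx", "cy" (the principal point, pixels), "rvec" (rotation vector, rad) and "tvec" (3), from world to camera coordinates, as OpenCV has them. Camera axes: x right, y down, z forward; pixel columns grow to the right and rows downward; lengths in m; the calibration is good to about 2 mm. A picture is of the moment at which its call begins. There is no depth.
- ctrl.finish_job(): hands the job in, once; it reports no verdict.
The state is a dict: "time": time; "q": joint angles; "dq": joint speeds; "effort": joint torques, N m; "eef_pos": TCP position; "tool_rot": TCP orientation; "wrist_force": force on the tool from outside, world axes, zero at the start; "ft_torque": the same for the moment, N m; "opening": finger opening in m.
Only numpy, scipy, OpenCV 4.12 (cv2) and the standard library are available. Lean on these libraries where they do the work, as an engineer would, in place of code of your own. Each camera call takes 0.05 s, during which the arm holds its last target. There are 200 camera calls.

TASK

Turn the locked decorating wheel on to its next station: feel along the black rubber rim of its head for the notch with the sunk lock key, press the key right down with a fingertip, and with it held down swing the head anticlockwise (seen from above) as far as the stop. Then let the key spring back up so that the head is locked there. Leave the cup standing on the wheel untouched, and everything round the wheel where it is.

Things in the scene. Friction and masses are not known exactly. Their poses are not given: they have to be found in the camera images.
- wheel_foot: Decorating wheel on the table: grey cast foot 208 mm across, origin on the wheel's vertical axis at table height (its yaw says nothing about the head). On it turns a level round head, 230 mm across, top 100 mm and underside 74 mm above the table
- head_top (a point): centre of the head's flat top, on the axis, 100 mm above the table (does not turn with the head). Ridged bare metal out to radius 83 mm, then a flat, rigid rim of black rubber level with it, radius 83 to 115 mm. One notch is cut through this rim, on the robot's side: seen from the axis its middle lies up to 75 deg to the left (+y) or 43 deg to the right (-y) of the -x direction
- lock_key (a joint): travel of the lock key, m: 0 up, 0.010 fully down. The notch has parallel sides 50 mm apart, open outward and upward, inner end at radius 83 mm. The black rubber key in it (46 mm along the rim, radius 84 to 112 mm) has a flat top 5 mm below the rim's top. Springs back, 1.6 N up, 5 N down. Frees the head from about 0.008; between stations it cannot come up
- wheel_head (a joint): turn of the head, rad, anticlockwise from above: 0 at the station where it now stands locked, 0.785 (45 deg) at the next, where a stop ends the swing; it cannot turn the other way. Notch and key turn with it. About 0.03 rad of play when locked. Unlocked it turns with 1 to 2 N at the rim and stays where it is left
- cup: unglazed pale cup, 68 mm across and 48 mm high, loose, standing near the middle of the wheel's head; origin at the centre of its underside. Turns with the head; is not to be touched
- terracotta_cup: terracotta cup, 65 mm across, 50 mm high, loose on the table; origin at the centre of its underside
- red_pot: red-brown pigment pot with black cap, 37 mm across, 46 mm high, loose on the table; origin at the centre of its underside
- yellow_pot: yellow pigment pot with blue cap, 49 mm across, 62 mm high, loose on the table; origin at the centre of its underside
- white_tile: white glazed test tile, 50 x 58 x 8 mm, loose on the table behind the wheel; origin at the centre of its underside
- liner_brush: paintbrush with red handle, 210 mm long, 11 mm thick, loose on the table left of the wheel; origin at the middle of its underside
- stilt: pale three-armed kiln stilt, 55 mm across, 13 mm high, loose on the table behind the wheel; origin at the centre of its underside

How it is judged (in metres and radians):
On the way, in this order (a step that is already met when the one before it is completed fails the run):
1. the lock key is pressed down far enough to free the head, which still stands at its first station (value of joint lock_key above 0.006 m and value of joint wheel_head below 0.1 rad), for 0.05 s.
2. the head is swung to the next station with the key held down (value of joint wheel_head above 0.72 rad and value of joint lock_key above 0.004 m), for 0.03 s.
At the end, for the whole second after the job is handed in: The head stands locked at the next station (turned more than 0.745 of 0.785 rad) with the lock key sprung back up (within 2 mm of its top position), and the cup stands upright and at rest on the wheel within 35 mm of its axis (value of joint wheel_head above 0.745 rad and value of joint lock_key below 0.002 m and horizontal distance between cup and wheel_foot below 0.035 m and height (world z) of cup between 0.095 and 0.106 m and angle between cup's own z axis and vertical below 0.1 rad and linear speed of cup below 0.02 m/s); the robot touches nothing.
It fails at once if the cup on the wheel is touched, lifted or shifted (contact force between any of the fingers, the arm and cup above 0.5 N or distance of cup from where it was at the start of the episode above 0.03 m).
It fails at once if a thing round the wheel is lifted or pushed more than 30 mm (distance of any of terracotta_cup, red_pot, yellow_pot, white_tile, liner_brush, stilt from where it was at the start of the episode above 0.03 m).
It also fails if it takes over 61 s, if anything falls off the work surface, if the arm or the gripper's body presses on something with over 40 N, if the wrist force passes 120 N, or if a joint passes its speed limit or range.

## Working session

There is one attempt and no reset: what is moved stays moved. The work goes in short steps, Python scripts to look and compute and a tool call to move; the robot and the scene stay as the last step left them, time stands still between calls to the robot, and variables do not carry over. Pictures are saved under pics/ and viewed, about 8 in all and at most 12, crops included, and the job is handed in when it is done.

Besides the shell and the picture viewer there is one more tool, called after "Call:" as name(argument=value, ...), one argument or row to a line, values as JSON. move_arm: Moves the arm, as the interface text tells. Its arguments: {"type":"object","properties":{"deltas":{"type":"array","items":{"type":"array","items":{"type":"number"}}},"hand":{"type":"number"},"squeeze":{"type":"number"}},"required":["deltas"]}

```bash
ls; mkdir -p pics
cat > h.py <<'E'
import numpy as np, cv2, json
from station import ctrl
def cap(n,save=None):
    c=ctrl.capture(n)
    if save: cv2.imwrite('pics/'+save,c['image'][:,:,::-1])
    return c
def cam(c):
    f=240/np.tan(np.radians(c['vfov'])/2)
    K=np.array([[f,0,c['cx']],[0,f,c['cy']],[0,0,1]]);R=cv2.Rodrigues(np.array(c['rvec'],float))[0];t=np.array(c['tvec'],float).ravel()
    return K,R,t
def ray(c,uv,z):
    K,R,t=cam(c);uv=np.atleast_2d(uv).astype(float)
    d=(np.linalg.inv(K)@np.c_[uv,np.ones(len(uv))].T).T@R
    o=-R.T@t
    return o+d*((z-o[2])/d[:,2])[:,None]
def proj(c,P):
    K,R,t=cam(c);p=(np.atleast_2d(P)@R.T+t)@K.T
    return p[:,:2]/p[:,2:]
E
python3 - <<'E'
from h import *
for n in ['scene','side','wrist']:
    c=cap(n,n+'0.png');np.save(n+'0.npy',c,allow_pickle=True);K,R,t=cam(c);print(n,K[0,0],-R.T@t,R[2])
print(ctrl.read_state())
a=[cv2.imread(f'pics/{n}0.png') for n in ['scene','side']]
E
```

```text
pics
scene 484.96123144768654 [0.17156658 0.45981995 0.6405939 ] [ 0.49125521 -0.62308475 -0.60863265]
side 560.8687906589682 [ 0.63132669 -0.94649641  0.86153609] [ 0.00113467  0.71714167 -0.69692649]
wrist 421.6661575214097 [ 0.23035009 -0.61380466  0.38287496] [-0.28964474 -0.06750794 -0.95475055]
{'time': 0.15, 'q': array([77.46894992, 18.43075328, -4.01577678, 83.16063853,  1.29479911,
       78.54115394, -3.26000858]), 'dq': array([-0.06974691, -0.14511538, -0.03304564, -0.15804843, -0.10576613,
       -0.14346311,  0.0082206 ]), 'effort': array([-2.54873785e-04, -4.91798866e+01, -4.04977100e-01, -3.12879181e+01,
       -6.40289392e-02,  4.03966312e-02,  8.34234970e-05]), 'eef_pos': array([ 0.14980659, -0.63201021,  0.19398069]), 'tool_rot': array([-1.79912664e+02,  4.88104552e-03,  1.33406712e+01]), 'wrist_force': array([0.37914927, 0.35797837, 0.47159216]), 'ft_torque': array([0.03312635, 0.02233574, 0.00539706]), 'opening': 0.08692134333773145}
```

View pics/scene0.png

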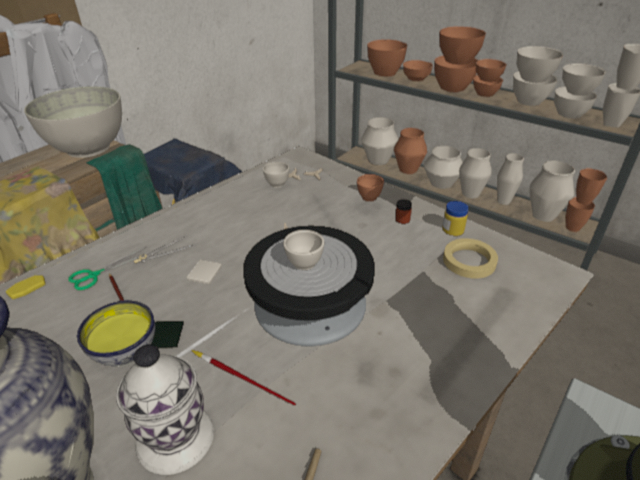

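View pics/side0.png

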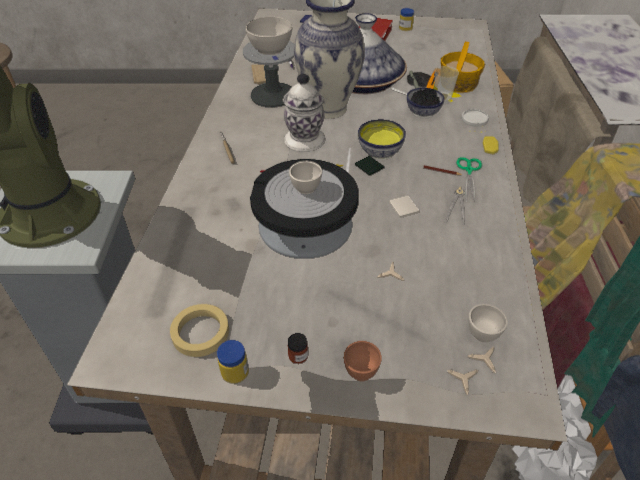

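The scene view shows the wheel at about (310,270) with the pale cup on it and a possible notch at the right rim near (368,288). The side view shows the wheel at about (305,195). Next I measure the axis and enlarge the rim.

Run:
```python
from h import *
from scipy.optimize import least_squares
for n,box in [('scene',(225,215,395,350)),('side',(235,150,375,255))]:
    c=np.load(n+'0.npy',allow_pickle=True).item();im=c['image']
    x0,y0,x1,y1=box
    m=np.zeros(im.shape[:2],np.uint8);m[y0:y1,x0:x1]=(im[y0:y1,x0:x1].max(2)<60)*255
    cs,_=cv2.findContours(m,cv2.RETR_CCOMP,cv2.CHAIN_APPROX_NONE)
    b=max(cs,key=cv2.contourArea)
    # inner hole: metal disc
    cs,h=cv2.findContours(m,cv2.RETR_CCOMP,cv2.CHAIN_APPROX_NONE)
    holes=[q for q,hh in zip(cs,h[0]) if hh[3]>=0]; hi=max(holes,key=cv2.contourArea)
    for nm,q,r0 in [('inner',hi,.083),('outer',b,.115)]:
        P=ray(c,q[:,0,:],.1)[:,:2]
        f=lambda p:np.hypot(*(P-p[:2]).T)-p[2]
        s=least_squares(f,[*P.mean(0),r0],loss='soft_l1',f_scale=.001);print(n,nm,s.x,np.median(abs(f(s.x))))
    # rectified top view at z=.1 about the inner centre
    P=ray(c,hi[:,0,:],.1)[:,:2]
    s=least_squares(lambda p:np.hypot(*(P-p[:2]).T)-p[2],[*P.mean(0),.083],loss='soft_l1',f_scale=.001).x
    g=np.linspace(-.14,.14,400);U,V=np.meshgrid(g,-g)   # cols:-y..  image: up=+x? use right=-y,up=+x
    W=np.stack([s[0]+V,s[1]-U,np.full_like(U,.1)],-1).reshape(-1,3)
    uv=proj(c,W).reshape(400,400,2).astype(np.float32)
    r=cv2.remap(im,uv[...,0],uv[...,1],cv2.INTER_CUBIC)
    r=np.clip(255*(r/255.)**.5,0,255).astype(np.uint8)
    cv2.imwrite(f'pics/rect_{n}.png',r[:,:,::-1])
cv2.imwrite('pics/rect.png',np.hstack([cv2.imread('pics/rect_scene.png'),cv2.imread('pics/rect_side.png')]))
```

```text
scene inner [ 0.5821722  -0.04228304  0.08664254] 0.0010662917286968498
scene outer [ 0.57367766 -0.03078285  0.11854682] 0.002668646322691884
side inner [ 0.58346208 -0.04205759  0.08635498] 0.0011229290779456585
side outer [ 0.58483719 -0.0572378   0.11999211] 0.002595421462370684
```

View pics/rect.png

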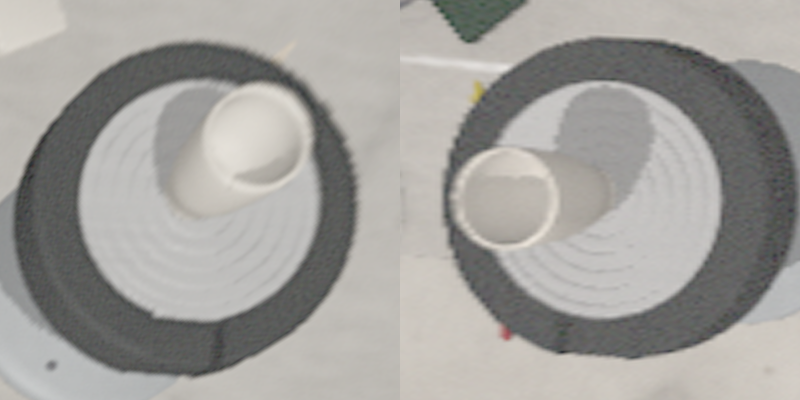

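The rectified views show dark walls at local (217,345) in the scene view and (165,335) in the side view. So the notch lies near the -x side of the wheel, whose axis is at about (0.583,-0.042). I'll move over it for a close wrist view.

Call:
move_arm(
  deltas=[
    [2.4,-2.9,-1,0],
    [5,-6,-2,0],
    [7.6,-9,-3,0],
    [10.2,-12.1,-4,0],
    [12.8,-15.2,-5,0],
    [15.4,-18.3,-5.5,0],
    [18,-21.4,-5.5,0],
    [20.6,-24.5,-5.5,0],
  ],
  hand=0,
)

```text
time: 0.82
eef_pos: [0.2944, -0.3448, 0.2502]
tool_rot: [179.9, -0.0, 13.3]
wrist_force: [0.2, 0.2, 1.1]
opening: 0.0416
```

Call:
move_arm(
  deltas=[
    [2.6,-3.1,0,0.03],
    [5.2,-6.2,0,0.06],
    [7.8,-9.3,0,0.09],
    [10.4,-12.4,0,0.12],
    [13,-15.5,0,0.15],
    [15.6,-18.6,0,0.18],
    [18.2,-21.7,0,0.21],
    [20.5,-25,0,0.233],
  ],
)

```text
time: 1.48
eef_pos: [0.4362, -0.0542, 0.2498]
tool_rot: [180.0, -0.0, -0.1]
wrist_force: [0.3, -0.3, -0.3]
opening: 0.0008
```

Run:
```python
from h import *
s=ctrl.read_state();print(s['time'],s['q'],s['eef_pos'],s['tool_rot'],s['wrist_force'],s['opening'])
c=cap('wrist');np.save('wrist1.npy',c,allow_pickle=True)
im=c['image'];r=np.clip(255*(im/255.)**.5,0,255).astype(np.uint8)
cv2.imwrite('pics/wrist1.png',r[:,:,::-1])
print(proj(c,[[.583,-.042,.1],[.485,-.042,.1]]))
```

```text
1.4833 [ 51.38713807  -9.81279411 -41.80761261 104.72419792  -6.54484134
  82.632299   -79.26488238] [ 0.43620031 -0.05415083  0.24980801] [ 1.79960994e+02 -3.09903253e-02 -1.02288343e-01] [ 0.2871826  -0.34496054 -0.32116333] 0.0008038559152229939
[[291.12585132  16.0740103 ]
 [292.92490457 153.87246842]]
```

View pics/wrist1.png

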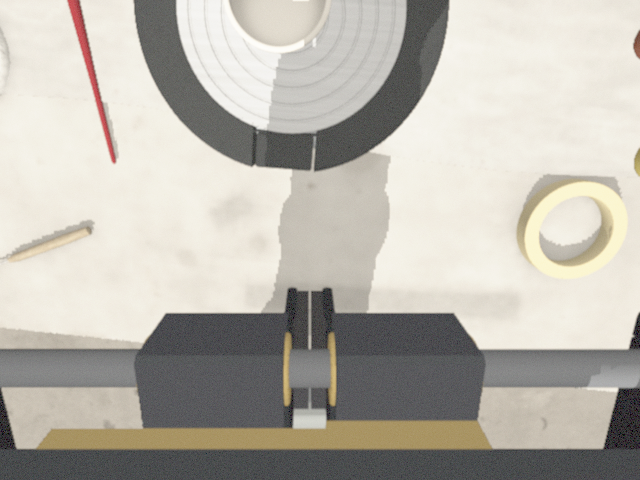

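The wrist view shows the key plainly as a dark block between thin gaps. Its corners are about (255,130), (315,133), (313,170) and (252,165).

Run:
```python
from h import *
from scipy.optimize import least_squares
c=np.load('wrist1.npy',allow_pickle=True).item();im=c['image']
m=(im.min(2)>45).astype(np.uint8)*255
m[:, :150]=0;m[:,440:]=0;m[150:]=0
# inner metal disc edge: per column lowest bright px before the black rim
pts=[]
for u in range(190,400,4):
    col=im[:,u].max(1)
    d=np.diff(cv2.GaussianBlur(col.astype(np.float32)[:,None],(1,5),0)[:,0])
    v=[k for k in range(20,150) if col[k]>60 and (col[k+3:k+15]<60).all()]
    if v: pts.append((u,v[-1]+1))
P=ray(c,pts,.1)[:,:2]
s=least_squares(lambda p:np.hypot(*(P-p).T)-.083,[.583,-.042],loss='soft_l1',f_scale=.001).x
print('axis',s,len(pts),np.median(abs(np.hypot(*(P-s).T)-.083)))
for z in(.1,.095):
    Q=ray(c,[(255,130),(315,133),(313,170),(252,165)],z)[:,:2]
    for a in (s,np.array([.5828,-.0422])):
        d=Q-a;print(z,np.round(np.hypot(*d.T),4),np.round(np.degrees(np.arctan2(d[:,1],d[:,0]))%360,1))
    mL=Q.mean(0);print(Q,mL)
```

```text
axis [ 0.58309546 -0.04162516] 52 0.0001653508625501232
0.1 [0.0848 0.084  0.112  0.1116] [160.1 192.2 188.4 163.1]
0.1 [0.0847 0.0836 0.1116 0.1115] [159.6 191.9 188.1 162.8]
[[ 0.50334775 -0.01272573]
 [ 0.50099841 -0.05943102]
 [ 0.47226391 -0.05789582]
 [ 0.47632405 -0.00925445]] [ 0.48823353 -0.03482676]
0.095 [0.0852 0.0843 0.1127 0.1124] [159.7 192.2 188.3 162.9]
0.095 [0.0852 0.0839 0.1123 0.1123] [159.3 191.9 188.1 162.6]
[[ 0.50311967 -0.01210643]
 [ 0.50073567 -0.05950083]
 [ 0.4715772  -0.05794298]
 [ 0.47569725 -0.00858394]] [ 0.48778245 -0.03453354]
```

Call:
move_arm(
  deltas=[
    [1.5,-0.6,1,0.02],
    [3,-1.2,3,0.04],
    [4.5,-1.7,5.5,0.06],
    [4.9,-1.9,8,0.068],
    [4.9,-1.9,10.5,0.068],
    [4.9,-1.9,12.5,0.068],
    [4.9,-1.9,13.5,0.068],
    [4.9,-1.9,13.5,0.068],
  ],
)

```text
time: 2.2
eef_pos: [0.4826, -0.037, 0.1126]
tool_rot: [-179.9, 0.3, -3.9]
wrist_force: [-0.5, -0.6, 0.4]
opening: 0.0005
```

Run:
```python
from h import *
c=cap('wrist');s=ctrl.read_state();print(s['time'],s['q'],s['eef_pos'],s['tool_rot'],s['wrist_force'],s['opening'])
im=c['image'];r=np.clip(255*(im/255.)**.5,0,255).astype(np.uint8)
cv2.imwrite('pics/wrist2.png',r[:,:,::-1])
```

```text
2.25 [ 48.1315217    4.73397885 -48.25120797 110.36497125   3.81201828
  66.63110514 -95.44163114] [ 0.4838898  -0.03708167  0.11427958] [-1.79976126e+02  1.07712401e-01 -3.89878970e+00] [-0.03766529 -0.22053744  1.03754243] 0.00037181379858509256
```

View pics/wrist2.png

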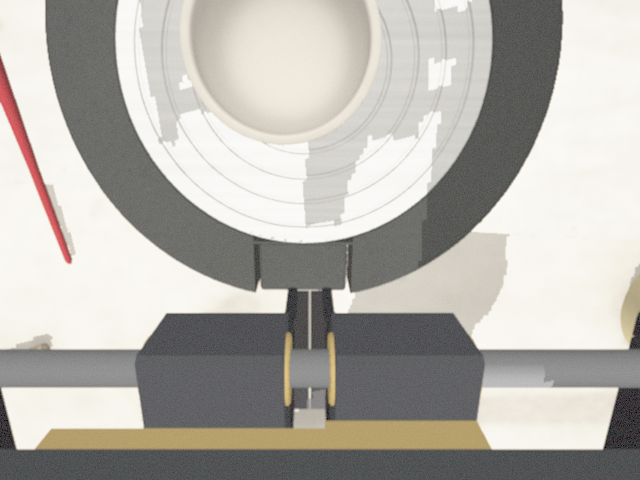

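The wrist view shows the notch spanning columns 257–350 with the fingers at 310, about 3 mm to the right of its middle. I'll correct that and press.

Call:
move_arm(
  deltas=[
    [0.25,-0.25,0,0],
    [0.25,-0.25,0.8,0],
    [0.25,-0.25,1.3,0],
    [0.25,-0.25,1.6,0],
    [0.25,-0.25,1.8,0],
    [0.25,-0.25,2,0],
    [0.25,-0.25,2.1,0],
    [0.25,-0.25,2.1,0],
  ],
)

```text
time: 2.92
eef_pos: [0.4872, -0.0347, 0.0937]
tool_rot: [180.0, 0.0, -3.9]
wrist_force: [0.2, -0.4, 0.5]
opening: 0.0006
```

Call:
move_arm(
  deltas=[
    [0,0,0.1,0],
    [0,0,0.2,0],
    [0,0,0.3,0],
    [0,0,0.4,0],
    [0,0,0.5,0],
    [0,0,0.6,0],
    [0,0,0.6,0],
    [0,0,0.6,0],
  ],
)

```text
time: 3.58
eef_pos: [0.4873, -0.0347, 0.0878]
tool_rot: [180.0, 0.0, -3.9]
wrist_force: [-0.1, -0.6, -0.7]
opening: 0.0005
```

Call:
move_arm(
  deltas=[
    [0,0,0.1,0],
    [0,0,0.2,0],
    [0,0,0.2,0],
    [0,0,0.2,0],
  ],
)

```text
time: 3.92
eef_pos: [0.4872, -0.0347, 0.0857]
tool_rot: [180.0, 0.0, -3.9]
wrist_force: [-0.2, -0.8, -0.4]
opening: 0.0002
```

Run:
```python
from h import *
F=[]
for i in range(6):
    c=cap('wrist' if i<5 else 'scene',None if i else 'w3.png');s=ctrl.read_state();F.append(s['wrist_force'])
print(s['time'],s['eef_pos'],s['opening']);print(np.round(F,2),np.mean(F,0))
cv2.imwrite('pics/s3.png',cv2.resize(np.clip(255*(c['image'][190:350,230:430]/255.)**.5,0,255).astype(np.uint8)[:,:,::-1],None,fx=4,fy=3.75,interpolation=cv2.INTER_CUBIC)[:600,:800])
```

```text
4.2167 [ 0.48732577 -0.0347085   0.08586157] 0.0001226474945292551
[[ 0.13  0.   -1.45]
 [ 0.33 -1.17  0.32]
 [-0.07  0.12 -0.21]
 [ 0.73 -0.01  0.01]
 [-1.11  0.23  0.01]
 [ 0.33 -0.61  0.55]] [ 0.05585707 -0.23950458 -0.12607853]
```

View pics/s3.png

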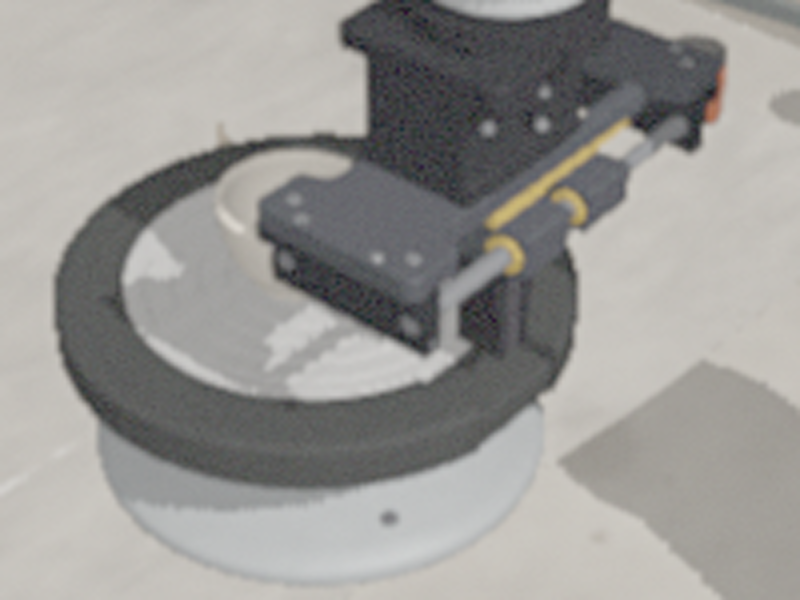

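Force is about zero where some newtons were expected. The scene view shows the finger going into the notch at crop (510,350). I'll look closer from the wrist and side.

Run:
```python
from h import *
g=lambda a:np.clip(255*(a/255.)**.5,0,255).astype(np.uint8)
c=cap('side');w=cap('wrist');sc=cap('scene');s=ctrl.read_state();T=s['eef_pos']
print(proj(sc,[T])-[230,190],proj(c,[T]),proj(w,[T]),s['effort'],s['wrist_force'])
a=g(w['image'])[190:340,220:420];b=g(c['image'])[150:250,240:373]; 
A=cv2.resize(a,(800,600),interpolation=cv2.INTER_CUBIC)[:,:,::-1]
B=cv2.resize(b,(400,300),interpolation=cv2.INTER_CUBIC)[:,:,::-1]
C=cv2.resize(g(sc['image'])[230:320,310:400],(400,400),interpolation=cv2.INTER_CUBIC)[:,:,::-1]
o=np.zeros((600,800,3),np.uint8);o[:300,:400]=cv2.resize(A,(400,300));o[300:,:400]=B;o[:400,400:]=C
u=((proj(sc,[T])-[310,230])*400/90)[0].astype(int);cv2.drawMarker(o,(400+int(u[0]),int(u[1])),(0,0,255),0,10,1)
u=((proj(w,[T])-[220,190])*2)[0].astype(int);cv2.drawMarker(o,(int(u[0]),int(u[1])),(0,0,255),0,10,1)
cv2.imwrite('pics/m4.png',o)
```

```text
[[121.05596406 102.64931286]] [[258.97521312 193.15449181]] [[308.20697743 287.03610319]] [-5.90871077e-04 -2.60792667e+01 -2.76787564e+00 -2.84718668e+01
 -1.09974272e-02 -7.95460702e-02  4.62609228e-05] [ 0.39373299 -0.26547692  0.89188043]
```

View pics/m4.png

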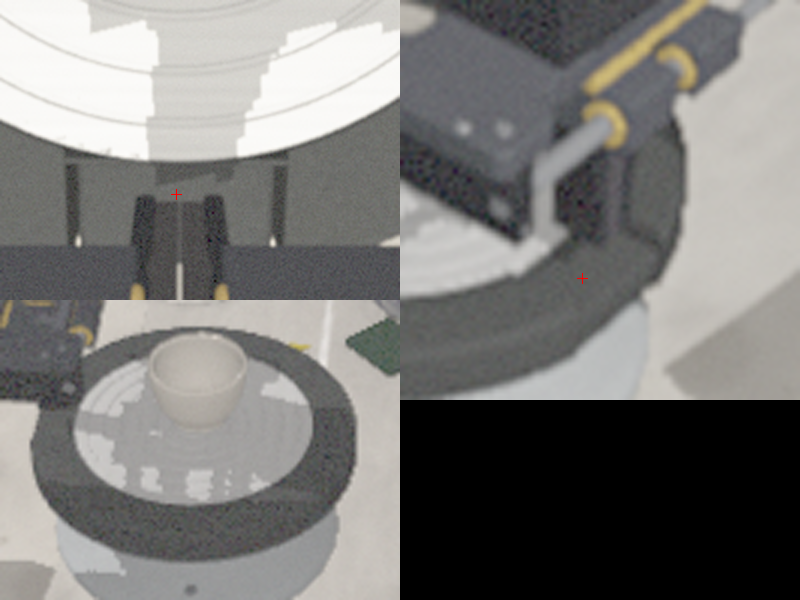

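Call:
move_arm(
  deltas=[
    [0,0,0.1,0],
    [0,0,0.2,0],
    [0,0,0.2,0],
    [0,0,0.2,0],
  ],
)

```text
time: 4.7
eef_pos: [0.4872, -0.0347, 0.0837]
tool_rot: [180.0, 0.0, -3.9]
wrist_force: [-0.7, 0.3, 0.5]
opening: 0.0006
```

Call:
move_arm(
  deltas=[
    [0,0,0,0],
    [0,0,0,0],
  ],
)

```text
time: 4.87
eef_pos: [0.4873, -0.0347, 0.0838]
tool_rot: [180.0, -0.0, -3.9]
wrist_force: [-0.1, 0.3, 0.5]
opening: 0.0006
```

Call:
move_arm(
  deltas=[
    [0,0,0.1,0],
    [0,0,0.2,0],
    [0,0,0.2,0],
  ],
)

```text
time: 5.12
eef_pos: [0.4871, -0.0347, 0.0816]
tool_rot: [180.0, 0.0, -3.9]
wrist_force: [-0.0, -0.4, 0.1]
opening: 0.0004
```

Call:
move_arm(
  deltas=[
    [0,0,0.1,0],
    [0,0,0.2,0],
    [0,0,0.2,0],
  ],
)

```text
time: 5.37
eef_pos: [0.4871, -0.0347, 0.0796]
tool_rot: [-180.0, 0.0, -3.9]
wrist_force: [-0.1, 0.2, 0.1]
opening: 0.0007
```

No contact yet, though the measured tip should be past the key. I'll check the tip position against the scene camera with reference marks.

Run:
```python
from h import *
g=lambda a:np.clip(255*(a/255.)**.4,0,255).astype(np.uint8)
sc=cap('scene');s=ctrl.read_state();T=s['eef_pos'];print(T,s['effort'],s['wrist_force'])
x0,y0,w,h=290,210,120,90;k=800/w
o=cv2.resize(g(sc['image'])[y0:y0+h,x0:x0+w],(800,600),interpolation=cv2.INTER_CUBIC)[:,:,::-1].copy()
def mk(P,col):
    for u in proj(sc,P): cv2.drawMarker(o,tuple(int(v) for v in (u-[x0,y0]+.5)*k),col,0,12,1)
mk([T+[0,0,d] for d in (0,.01,.02,.03)],(0,0,255))
A=np.array([.583,-.0418,.1]);a=np.radians(np.arange(120,260,4))
for r in(.083,.115): mk(A+np.c_[r*np.cos(a),r*np.sin(a),0*a],(0,255,0))
e=np.radians(176);er=np.array([np.cos(e),np.sin(e),0]);et=np.array([-er[1],er[0],0])
mk([A+er*r+et*t for r in(.083,.1,.112) for t in(-.025,.025)],(255,255,0))
cv2.imwrite('pics/s5.png',o)
```

```text
[ 0.48717061 -0.03468033  0.07966781] [-9.89821128e-04 -2.63511175e+01 -2.93909401e+00 -2.82405657e+01
 -4.86877470e-03 -8.68058391e-02 -5.05990087e-03] [-0.71781445  0.11156547 -0.66021576]
```

View pics/s5.png

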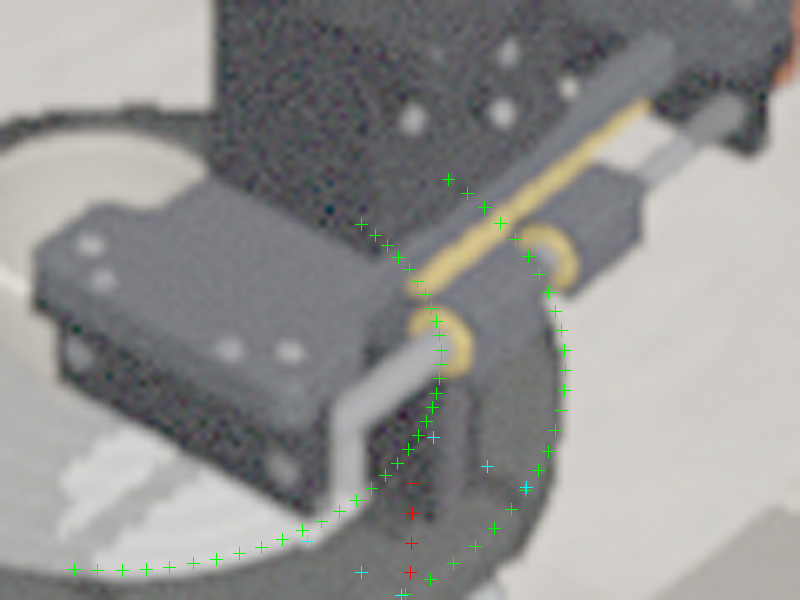

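The scene check shows the head marks fit exactly. The visible fingertip ends around crop (430,525), about 15 mm above the nominal TCP, so it is probably just over the key. I'll keep feeling downward in small steps.

Call:
move_arm(
  deltas=[
    [0,0,0.1,0],
    [0,0,0.2,0],
    [0,0,0.2,0],
  ],
)

```text
time: 5.67
eef_pos: [0.4871, -0.0347, 0.0776]
tool_rot: [180.0, 0.0, -3.9]
wrist_force: [0.5, 0.6, -0.1]
opening: 0.0004
```

Call:
move_arm(
  deltas=[
    [0,0,0.1,0],
    [0,0,0.2,0],
    [0,0,0.2,0],
  ],
)

```text
time: 5.92
eef_pos: [0.4871, -0.0347, 0.0756]
tool_rot: [180.0, 0.0, -3.9]
wrist_force: [-0.4, 0.1, -0.2]
opening: 0.0008
```

Call:
move_arm(
  deltas=[
    [0,0,0.1,0],
    [0,0,0.2,0],
    [0,0,0.2,0],
  ],
)

```text
time: 6.17
eef_pos: [0.4871, -0.0347, 0.0736]
tool_rot: [180.0, 0.0, -3.9]
wrist_force: [0.3, 0.3, 0.6]
opening: 0.0003
```

Run:
```python
from h import *
c=np.load('wrist1.npy',allow_pickle=True).item();T=np.array([.4362,-.05415,.2498])
for d in (0,.01,.02,.03):
  print(d,proj(c,[T+[0,0,d],T+[.0095,0.015,d],T+[.0095,-.015,d]]).round(1).tolist())
g=c['image'][280:345,308].mean(1).astype(int);print(g.tolist())
print(c['image'][300,275:345].mean(1).astype(int).tolist());print(c['image'][291,275:345].mean(1).astype(int).tolist())
F=[]
for i in range(6): cap('scene' if i==0 else 'side','s6.png' if i==0 else None);F.append(ctrl.read_state()['wrist_force'])
print(np.mean(F,0),ctrl.read_state()['eef_pos'])
```

```text
0 [[308.1, 287.0], [276.8, 268.8], [339.3, 268.6]]
0.01 [[308.1, 295.7], [275.2, 276.7], [340.8, 276.5]]
0.02 [[308.0, 305.2], [273.4, 285.4], [342.5, 285.3]]
0.03 [[308.0, 315.8], [271.5, 295.1], [344.3, 295.0]]
[136, 133, 130, 130, 124, 121, 116, 120, 116, 110, 99, 69, 62, 63, 63, 65, 66, 65, 61, 65, 65, 59, 62, 62, 61, 63, 62, 61, 66, 50, 54, 54, 56, 58, 61, 63, 61, 62, 62, 61, 62, 60, 62, 61, 56, 62, 59, 58, 55, 58, 61, 59, 62, 57, 61, 67, 83, 77, 76, 79, 79, 77, 79, 80, 79]
[107, 114, 116, 111, 113, 115, 112, 107, 111, 110, 92, 47, 14, 13, 13, 7, 7, 8, 14, 13, 18, 19, 18, 16, 17, 21, 16, 23, 23, 20, 20, 17, 23, 65, 104, 97, 46, 23, 10, 23, 17, 25, 17, 20, 17, 18, 19, 13, 11, 7, 11, 11, 14, 16, 13, 6, 15, 25, 68, 110, 117, 119, 113, 113, 114, 115, 114, 109, 114, 114]
[107, 112, 106, 108, 109, 108, 106, 108, 108, 110, 111, 98, 49, 22, 0, 8, 12, 11, 8, 19, 8, 23, 40, 36, 40, 37, 37, 39, 37, 41, 39, 41, 42, 69, 106, 101, 56, 38, 43, 38, 39, 42, 40, 38, 37, 45, 37, 31, 4, 6, 11, 10, 10, 15, 13, 15, 32, 73, 110, 115, 117, 119, 118, 114, 115, 114, 113, 117, 113, 122]
[-0.12092097 -0.05230253  0.20674522] [ 0.48732798 -0.03472135  0.07386777]
```

Run:
```python
from h import *
g=lambda a:np.clip(255*(a/255.)**.4,0,255).astype(np.uint8)
sc=cap('scene');w=cap('wrist');T=ctrl.read_state()['eef_pos']
def crop(c,x0,y0,w,h,W,H):
    return cv2.resize(g(c['image'])[y0:y0+h,x0:x0+w],(W,H),interpolation=cv2.INTER_CUBIC)[:,:,::-1].copy()
o=np.hstack([crop(sc,330,250,60,60,400,400),crop(w,240,220,130,130,400,400)])
for d in (0,.01,.02,.03):
    u=(proj(sc,[T+[0,0,d]])[0]-[330,250]+.5)*400/60;cv2.drawMarker(o,(int(u[0]),int(u[1])),(0,0,255),0,8,1)
cv2.imwrite('pics/p9.png',o)
```

```text
(no output)
```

View pics/p9.png

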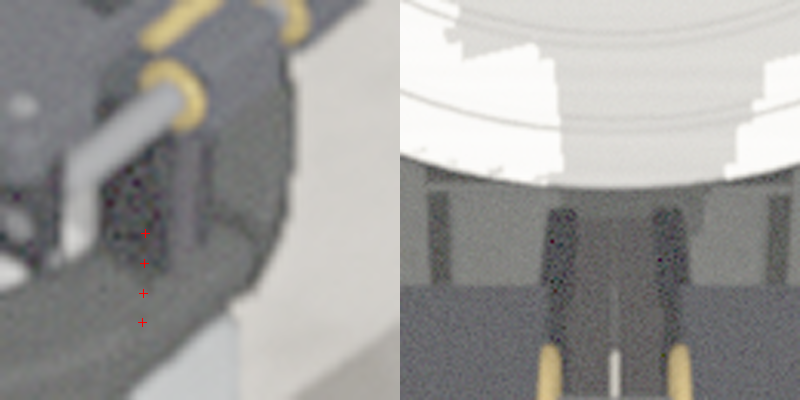

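The fingertip appears to end about 18 mm above the nominal TCP, at left crop (155,270). The gap strips beside the key, at right crop (440,240) and (780,240), are as narrow as before, so the key is still up. I'll keep descending.

Call:
move_arm(
  deltas=[
    [0,0,0.1,0],
    [0,0,0.2,0],
    [0,0,0.2,0],
  ],
)

```text
time: 6.82
eef_pos: [0.4871, -0.0347, 0.0716]
tool_rot: [180.0, 0.0, -3.9]
wrist_force: [0.5, 0.6, 0.3]
opening: 0.0008
```

Call:
move_arm(
  deltas=[
    [0,0,0.1,0],
    [0,0,0.2,0],
    [0,0,0.2,0],
  ],
)

```text
time: 7.07
eef_pos: [0.4871, -0.0347, 0.0696]
tool_rot: [180.0, 0.0, -3.9]
wrist_force: [-0.3, 0.1, 0.1]
opening: 0.0002
```

Call:
move_arm(
  deltas=[
    [0,0,0.1,0],
    [0,0,0.2,0],
    [0,0,0.2,0],
  ],
)

```text
time: 7.32
eef_pos: [0.4874, -0.0347, 0.0678]
tool_rot: [180.0, -0.0, -3.9]
wrist_force: [0.7, 0.6, 0.9]
opening: 0.0003
```

Call:
move_arm(
  deltas=[
    [0,0,0.1,0],
    [0,0,0.2,0],
    [0,0,0.2,0],
  ],
)

```text
time: 7.57
eef_pos: [0.4873, -0.0347, 0.0658]
tool_rot: [180.0, 0.0, -3.9]
wrist_force: [-0.8, -0.1, 3.0]
opening: -0.0
```

Call:
move_arm(
  deltas=[
    [0,0,0.1,0],
    [0,0,0.2,0],
    [0,0,0.2,0],
  ],
)

```text
time: 7.82
eef_pos: [0.4874, -0.0347, 0.0638]
tool_rot: [180.0, -0.0, -3.9]
wrist_force: [-0.9, -0.9, 2.3]
opening: 0.0005
```

The key is now felt at 2–3 N. I'll press on to the bottom.

Call:
move_arm(
  deltas=[
    [0,0,0.1,0],
    [0,0,0.2,0],
    [0,0,0.3,0],
    [0,0,0.3,0],
  ],
)

```text
time: 8.15
eef_pos: [0.4874, -0.0347, 0.0608]
tool_rot: [180.0, -0.0, -3.9]
wrist_force: [-0.7, -0.4, 1.8]
opening: 0.0005
```

Call:
move_arm(
  deltas=[
    [0,0,0.1,0],
    [0,0,0.2,0],
    [0,0,0.2,0],
    [0,0,0.2,0],
  ],
)

```text
time: 8.48
eef_pos: [0.4874, -0.0347, 0.0588]
tool_rot: [180.0, -0.0, -3.9]
wrist_force: [-1.4, 0.6, 5.0]
opening: 0.0007
```

Call:
move_arm(
  deltas=[
    [0,0,0.1,0],
    [0,0,0.1,0],
    [0,0,0.1,0],
  ],
)

```text
time: 8.73
eef_pos: [0.4874, -0.0347, 0.0579]
tool_rot: [180.0, -0.0, -3.9]
wrist_force: [-1.9, 0.2, 5.3]
opening: 0.0005
```

Call:
move_arm(
  deltas=[
    [0,0,0.1,0],
    [0,0,0.1,0],
    [0,0,0.1,0],
  ],
)

```text
time: 8.98
eef_pos: [0.4873, -0.0348, 0.0575]
tool_rot: [180.0, 0.0, -3.9]
wrist_force: [-3.3, -1.0, 10.9]
opening: 0.0004
```

Call:
move_arm(
  deltas=[
    [0,0,0,0],
    [0,0,0,0],
    [0,0,0,0],
  ],
)

```text
time: 9.23
eef_pos: [0.4873, -0.0347, 0.0575]
tool_rot: [180.0, 0.0, -3.9]
wrist_force: [-3.7, 0.4, 9.3]
opening: 0.0006
```

The key has bottomed, with force rising to about 10 N. Now I swing along the arc at r = 9.6 cm, 16° per call.

Call:
move_arm(
  deltas=[
    [0.006,0.335,0,-0.035],
    [0.023,0.67,0,-0.07],
    [0.053,1.003,0,-0.105],
    [0.093,1.336,0,-0.14],
    [0.146,1.667,0,-0.175],
    [0.21,1.996,0,-0.209],
    [0.285,2.322,0,-0.244],
    [0.372,2.646,0,-0.279],
  ],
)

```text
time: 9.9
eef_pos: [0.4892, -0.0611, 0.0576]
tool_rot: [-180.0, 0.0, 12.2]
wrist_force: [-3.2, 0.8, 10.2]
opening: 0.0003
```

Call:
move_arm(
  deltas=[
    [0.006,0.335,0,-0.035],
    [0.023,0.67,0,-0.07],
    [0.053,1.003,0,-0.105],
    [0.093,1.336,0,-0.14],
    [0.146,1.667,0,-0.175],
    [0.21,1.996,0,-0.209],
    [0.285,2.322,0,-0.244],
    [0.372,2.646,0,-0.279],
  ],
)

```text
time: 10.57
eef_pos: [0.4985, -0.0866, 0.0576]
tool_rot: [180.0, 0.0, 28.2]
wrist_force: [-3.4, -0.0, 10.7]
opening: 0.0002
```

Run:
```python
from h import *
g=lambda a:np.clip(255*(a/255.)**.5,0,255).astype(np.uint8)
w=cap('wrist');s=ctrl.read_state();print(s['time'],s['q'],s['eef_pos'],s['tool_rot'],s['wrist_force'])
sd=cap('side')
o=np.hstack([cv2.resize(g(w['image']),(600,450)),cv2.resize(g(sd['image'])[120:270,240:306],(198,450))])
cv2.imwrite('pics/p10.png',o[:,:,::-1])
```

```text
10.6167 [ 52.3613295   12.90465386 -49.60627813 111.14675203  11.29594778
  60.84752944 -63.840333  ] [ 0.4990293  -0.08749789  0.0576068 ] [ 1.79931248e+02 -3.43963320e-03  2.82306289e+01] [-2.90627513 -0.0230174   8.62977118]
```

View pics/p10.png

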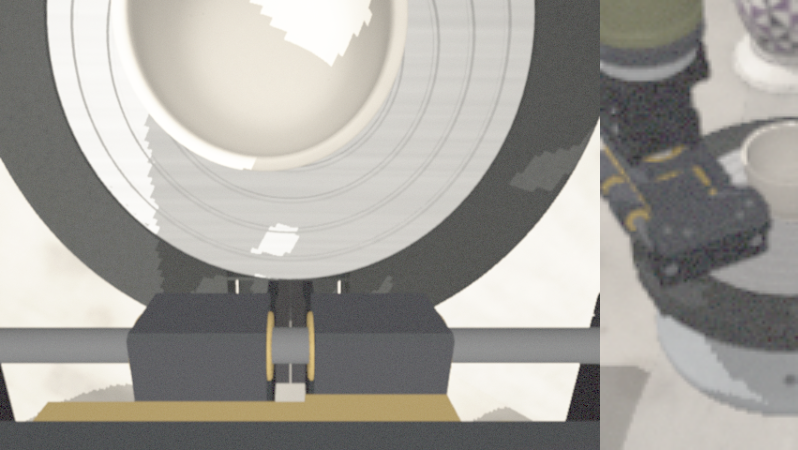

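The wrist view shows the notch gaps at columns 237 and 341 still straddling the fingers at 290, so the head is turning with the fingertip. I'll go on to the stop, slightly beyond 45°.

Call:
move_arm(
  deltas=[
    [0.006,0.335,0,-0.035],
    [0.023,0.67,0,-0.07],
    [0.053,1.003,0,-0.105],
    [0.093,1.336,0,-0.14],
    [0.146,1.667,0,-0.175],
    [0.21,1.996,0,-0.209],
    [0.285,2.322,0,-0.244],
    [0.372,2.646,0,-0.279],
  ],
)

```text
time: 11.33
eef_pos: [0.5131, -0.1062, 0.0575]
tool_rot: [-179.8, 0.0, 44.2]
wrist_force: [-7.1, 5.5, 13.9]
opening: 0.0006
```

Call:
move_arm(
  deltas=[
    [0.006,0.335,0,-0.035],
    [0.012,0.5,0,-0.052],
    [0.012,0.5,0,-0.052],
  ],
)

```text
time: 11.58
eef_pos: [0.5166, -0.1087, 0.0574]
tool_rot: [-179.7, -0.0, 47.1]
wrist_force: [-5.5, 5.2, 13.9]
opening: 0.0005
```

Run:
```python
from h import *
g=lambda a:np.clip(255*(a/255.)**.5,0,255).astype(np.uint8)
w=cap('wrist');F=[]
for i in range(5): cap('side');s=ctrl.read_state();F.append(s['wrist_force'])
y=np.radians(s['tool_rot'][2]);f=np.mean(F,0);print(s['time'],s['eef_pos'],s['tool_rot'],f,'tang',f@[np.sin(y),-np.cos(y),0],'radial in',f@[np.cos(y),np.sin(y),0])
cv2.imwrite('pics/p11.png',cv2.resize(g(w['image'])[240:330,200:420],(800,327),interpolation=cv2.INTER_CUBIC)[:,:,::-1])
```

```text
11.8833 [ 0.51662627 -0.10873671  0.05745904] [-1.79770758e+02  2.02493778e-03  4.71140863e+01] [-6.62145222  5.41842222 13.53109911] tang -8.539062924124032 radial in -0.5360346516474006
```

View pics/p11.png

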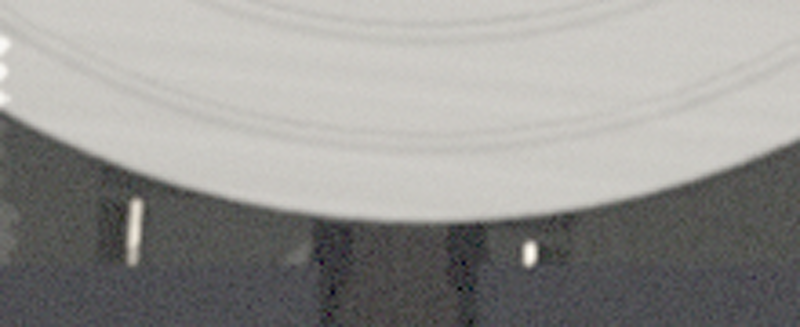

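Tangential resistance has risen to 8.5 N, and the notch (centre column 333 in the crop) lags the fingers (400) by about 8 mm. So the head is at the stop, about 46° by estimate. Next I let the key up slowly.

Call:
move_arm(
  deltas=[
    [0,0,-0.1,0],
    [0,0,-0.3,0],
    [0,0,-0.5,0],
    [0,0,-0.7,0],
    [0,0,-0.9,0],
    [0,0,-1.1,0],
    [0,0,-1.3,0],
    [0,0,-1.5,0],
  ],
)

```text
time: 12.55
eef_pos: [0.5174, -0.1125, 0.0717]
tool_rot: [180.0, 0.0, 47.0]
wrist_force: [-0.8, 0.1, 0.0]
opening: 0.0001
```

Call:
move_arm(
  deltas=[
    [0,0,-0.5,0],
    [0,0,-1.2,0],
    [0,0,-2.5,0],
    [0,0,-4.5,0],
    [0,0,-7,0],
    [0,0,-10,0],
    [-2,0,-12,0],
    [-4,0,-12,0],
  ],
)

```text
time: 13.22
eef_pos: [0.4939, -0.1401, 0.1976]
tool_rot: [179.5, -0.2, 47.3]
wrist_force: [0.5, -0.9, -0.5]
opening: 0.0007
```

Call:
move_arm(
  deltas=[
    [-2,0,-1,0],
    [-3,0,-1,0],
    [-3,0,-1,0],
    [-3,0,-1,0],
  ],
)

```text
time: 13.55
eef_pos: [0.4702, -0.163, 0.2027]
tool_rot: [179.9, 0.0, 47.0]
wrist_force: [0.5, 0.6, -0.2]
opening: 0.0005
```

Run:
```python
from h import *
g=lambda a:np.clip(255*(a/255.)**.5,0,255).astype(np.uint8)
w=cap('wrist');s=ctrl.read_state();print(s['time'],s['eef_pos'],s['tool_rot'],s['wrist_force'])
A=np.array([.583,-.0418,.1]);o=cv2.resize(g(w['image']),(800,600))[:,:,::-1].copy()
def mk(P,col):
    for u in proj(w,P): cv2.drawMarker(o,tuple(int(v) for v in (u+.5)*1.25),col,0,10,1)
for a,col in ((176+45,(0,0,255)),(176+42,(0,255,0))):
    e=np.radians(a);er=np.array([np.cos(e),np.sin(e),0]);et=np.array([-er[1],er[0],0])
    mk([A+er*r+et*t for r in(.087,.108) for t in(-.025,.025)],col)
cv2.imwrite('pics/p12.png',o);np.save('wrist2.npy',w,allow_pickle=True)
```

```text
13.6 [ 0.47049594 -0.16212112  0.20242605] [ 1.79951832e+02 -2.23340293e-02  4.70536956e+01] [-0.3847797   0.135649    0.26094286]
```

View pics/p12.png

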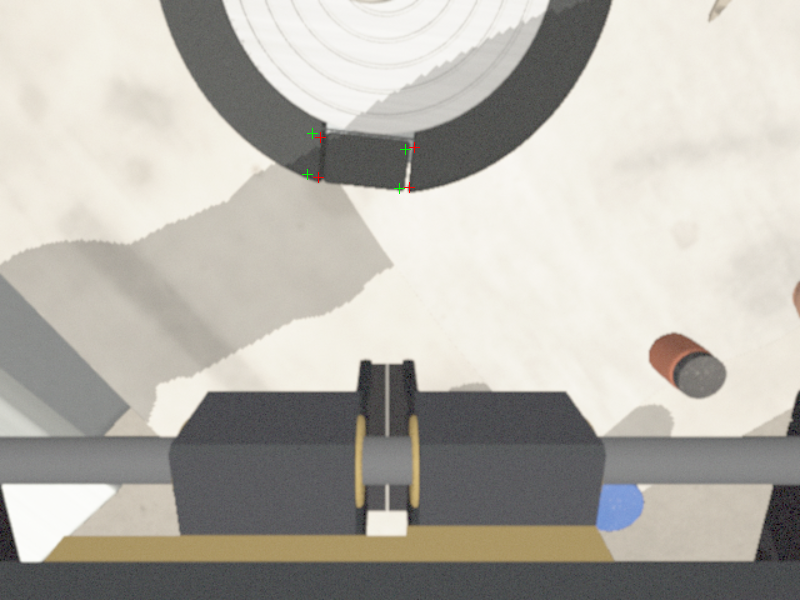

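The red marks for 45° coincide with the notch edges at (322,137), (413,147), (319,177) and (409,187), and the pots are standing. Next I check the key height numerically from its edges against the first wrist view, when the key was up.

Run:
```python
from h import *
from scipy.ndimage import map_coordinates
A=np.array([.583,-.0418,.1])
def prof(c,a,name):
    e=np.radians(a);er=np.array([np.cos(e),np.sin(e),0]);et=np.array([-er[1],er[0],0])
    t=np.arange(-.034,.0341,.001);acc=0
    for r in np.arange(.092,.107,.002):
        uv=proj(c,[A+er*r+et*q for q in t]);acc=acc+map_coordinates(c['image'].mean(2),[uv[:,1],uv[:,0]],order=1)
    p=(acc/8).round().astype(int);K,R,tt=cam(c);C=-R.T@tt
    print(name,'t=-34..-15:',p[:20].tolist(),' t=15..34:',p[-20:].tolist())
    for z in(.095,.085):
        B=[A+er*.1+et*q+[0,0,z-.1] for q in(-.023,.023)]
        s=[((b-C)*((.1-C[2])/(b[2]-C[2]))+C-A)@et*1000 for b in B];print('  key edges expected at z',z,np.round(s,1))
    rr=np.arange(.076,.118,.001);acc=0
    for q in np.arange(-.015,.016,.003):
        uv=proj(c,[A+er*r+et*q for r in rr]);acc=acc+map_coordinates(c['image'].mean(2),[uv[:,1],uv[:,0]],order=1)
    print('  radial 76..117',(acc/11).round().astype(int).tolist())
    for z in(.095,.085):
        s=[((b-C)*((.1-C[2])/(b[2]-C[2]))+C-A)@er*1000 for b in [A+er*q+[0,0,z-.1] for q in(.084,.112)]];print('  radial expected',z,np.round(s,1))
prof(np.load('wrist1.npy',allow_pickle=True).item(),176,'first')
prof(np.load('wrist2.npy',allow_pickle=True).item(),221,'now')
```

```text
first t=-34..-15: [41, 40, 40, 40, 41, 41, 41, 41, 34, 22, 16, 21, 34, 39, 40, 40, 40, 40, 38, 34]  t=15..34: [26, 26, 26, 26, 26, 26, 32, 80, 121, 79, 29, 25, 25, 26, 25, 25, 26, 26, 25, 26]
  key edges expected at z 0.095 [-22.4  22.9]
  key edges expected at z 0.085 [-21.3  22.8]
  radial 76..117 [160, 157, 156, 153, 148, 108, 50, 26, 25, 26, 26, 28, 26, 27, 27, 26, 27, 27, 28, 28, 27, 27, 26, 26, 26, 27, 27, 25, 27, 27, 27, 27, 25, 63, 148, 195, 199, 198, 197, 196, 192, 191]
  radial expected 0.095 [ 83.7 111.3]
  radial expected 0.085 [ 83.1 109.9]
now t=-34..-15: [30, 32, 32, 32, 30, 29, 29, 26, 28, 23, 17, 16, 19, 25, 27, 27, 27, 26, 27, 27]  t=15..34: [28, 28, 27, 26, 26, 27, 25, 71, 163, 113, 25, 24, 27, 26, 26, 27, 26, 26, 27, 27]
  key edges expected at z 0.095 [-22.5  22.8]
  key edges expected at z 0.085 [-21.4  22.3]
  radial 76..117 [181, 175, 171, 169, 167, 157, 106, 57, 45, 27, 27, 27, 27, 27, 27, 25, 26, 26, 27, 27, 26, 27, 27, 28, 28, 28, 27, 27, 27, 27, 28, 28, 27, 26, 87, 187, 206, 204, 202, 199, 198, 198]
  radial expected 0.095 [ 84.  111.5]
  radial expected 0.085 [ 83.9 110.6]
```

Run:
```python
from h import *
c0=np.load('side0.npy',allow_pickle=True).item();c=cap('side')
pts={'terracotta':(362,360),'red':(298,348),'yellow':(232,362),'tile':(404,206),'stilt':(391,272),'cup':(306,176)}
for k,(u,v) in pts.items():
    h=22;t=c0['image'][v-h:v+h,u-h:u+h];r=c['image'][v-40:v+40,u-40:u+40]
    m=cv2.matchTemplate(r,t,cv2.TM_CCOEFF_NORMED);_,q,_,l=cv2.minMaxLoc(m);print(k,round(q,3),np.array(l)-(40-h))
s=ctrl.read_state();print(s['time'],s['wrist_force'],s['dq'].round(2))
```

```text
terracotta 0.953 [0 0]
red 0.994 [0 0]
yellow 0.998 [0 0]
tile 0.993 [0 0]
stilt 0.246 [18 18]
cup 0.92 [-2  0]
13.65 [-0.59669816  0.27397889  0.43792995] [-0.5   0.49 -0.11  0.13  0.11 -0.12  0.11]
```

The stilt match is poor (perhaps the arm's shadow), so I check that patch.

Run:
```python
from h import *
c0=np.load('side0.npy',allow_pickle=True).item();c=cap('side')
print(ray(c0,[(391,272)],.013))
u,v=391,272
f=lambda im:cv2.cvtColor(im,cv2.COLOR_RGB2GRAY)
a=f(c0['image'])[v-20:v+20:3,u-24:u+24:2];b=f(c['image'])[v-20:v+20:3,u-24:u+24:2]
print(a);print(b)
hp=lambda im:(lambda g:np.clip(g-cv2.GaussianBlur(g,(0,0),4),-25,25))(np.float32(f(im)))
t=hp(c0['image'])[v-12:v+12,u-16:u+16];m=cv2.matchTemplate(hp(c['image'])[v-30:v+30,u-34:u+34],t,cv2.TM_CCOEFF_NORMED)
_,q,_,l=cv2.minMaxLoc(m);print(q,np.array(l)-18)
```

```text
[[ 0.76091822 -0.19449387  0.013     ]]
[[135 131 130 132 133 131 130 139 140 143 140 141 141 142 144 147 145 148
  147 149 144 145 145 146]
 [131 135 131 131 134 135 140 142 141 144 142 143 144 145 144 143 144 145
  146 146 146 142 145 147]
 [140 145 140 140 142 141 140 143 142 143 146 147 146 148 149 147 145 144
  143 144 146 143 145 145]
 [147 149 146 145 139 136 143 144 142 144 145 146 147 141 149 145 145 145
  146 144 144 142 144 143]
 [147 150 148 147 143 144 145 143 141 142 142 146 169 147 148 145 143 144
  146 144 146 146 143 146]
 [147 151 147 145 142 145 144 144 145 143 145 149 166 154 142 144 142 140
  144 143 144 144 144 146]
 [146 145 146 143 144 143 142 145 145 143 154 158 168 160 142 142 146 144
  144 140 141 143 143 147]
 [142 145 145 147 150 147 142 124 185 175 170 160 161 170 166 144 144 143
  141 141 142 142 143 149]
 [144 143 145 144 145 149 160 114 109 119 125 147 140 135 138 163 163 134
  142 144 142 141 142 144]
 [142 146 143 144 146 145 141 140 143 144 145 145 143 141 142 136 127 136
  150 145 146 142 144 141]
 [144 147 143 143 143 142 141 142 144 145 147 148 
[... 1096 characters left out ...]
121 116 119 122 123 116 114 114 151 151
  145 148 147 149 153 153]
 [150 152 151 152 151 137 123 121 114 127 132 155 147 120 111 121 115 117
  151 150 150 148 153 150]
 [150 152 152 151 150 152 149 150 151 152 152 153 152 149 147 144 124 119
  130 154 151 148 152 149]
 [150 155 151 150 149 150 148 151 149 152 156 156 153 148 149 150 150 152
  154 149 152 153 152 151]
 [151 154 155 153 151 149 150 151 152 151 152 152 149 149 149 151 150 153
  153 155 154 151 156 155]
 [150 151 152 149 151 151 150 148 148 154 155 148 151 151 149 155 150 151
  154 155 157 152 153 152]
 [153 151 151 150 150 153 152 150 147 152 155 150 150 149 148 149 151 150
  151 154 156 152 155 152]]
0.2441437691450119 [-4 -2]
```

The stilt is in the same place with the same outline and is only lit differently. Everything is in order, so I hand in.

Call:
move_arm(
  deltas=[
    [0,0,0,0],
    [0,0,0,0],
    [0,0,0,0],
    [0,0,0,0],
  ],
)

```text
time: 14.03
eef_pos: [0.4701, -0.1624, 0.2017]
tool_rot: [-180.0, -0.0, 47.1]
wrist_force: [-0.6, 0.4, -0.3]
opening: 0.0003
```

```bash
python3 -c "
from station import ctrl
s=ctrl.read_state();print(s['time'],s['eef_pos'],s['wrist_force']);print(ctrl.finish_job())"
```

```text
14.0333 [ 0.4701195  -0.16240129  0.20168185] [-0.61881666  0.43821267 -0.32620857]
the job is handed in; nothing more can be done
None
```

I found the notch about 4° to the left of −x. With the shut fingers I pressed the key until it bottomed at about 10 N. I swung the head along the arc until the stop pushed back with about 8.5 N, then lifted straight off and handed in at 14 s; no verdict was reported.

- **Head:** the last wrist view puts the notch at the 45° marks.
- **Key:** its edges match the first "key up" view to under 1 mm, so it has sprung back. This is judged from images only; I did not feel for it again.
- **Force at hand-in:** the wrist reading was within sensor noise, so the arm was touching nothing.
- **Cup:** it matched its starting view to 2 pixels, consistent with turning with the head.
- **Things round the wheel:** both pots, the tile and the terracotta cup matched with no shift. I did not check the brush numerically.

Two checks disagreed:
- **Finger reach:** the key was first felt with the reported TCP about 26 mm below the key's top. The fingertips are shorter than the TCP figure says, so I went by force.
- **Stilt:** the automatic match failed. Its pixel outline was in the same place, with only the lighting changed.

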